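# Spin the washed whisk dry on the hold-to-run mixer

## Robot

A 6-joint arm with a two-finger parallel gripper is mounted at the origin on a cart in front of the work surface, level with it; the furniture and walls round the work are solid. World frame = base frame: x ahead of the robot, y to its left, z up, the work surface at z = 0. Lengths are in m, angles in rad, forces in N, time in s.
With the tool pointing down it reaches from about 0.3 to 0.775 m from the base axis. Payload 14.6 kg.
Tool frame: the origin (TCP) lies on the centre line of the jaws, within the pads' length; the fingertips stand 11 mm ahead of it and the grasp point (between the pads) lies 8 mm behind it; z points along the fingers, y is the line along which they close (so a half turn about z gives the same grasp; the last joint's range is limited). The gripper opens to 94 mm and grips with 3 to 60 N. Pads are 16 mm wide; open, the fingers measure 119 mm over their backs; the gripper's body (75 mm by 177 mm) begins 78 mm behind the grasp point.
Start: joints at [-1.293, 0.3, 1.521, -0, 1.321, -0.067], TCP at [0.186, -0.518, 0.216] pointing down, gripper open.
Joint ranges: [-3.03, 3.03], [-0.79, 2.21], [0.23, 2.52], [-1.04, 4.18], [0, 3.07], [-2.55, 2.55]. Speed limits (rad/s): [2.22, 2.22, 2.57, 3.14, 3.14, 3.14].

## Interface

Orientations are given as [roll, pitch, yaw] about the fixed x, y, z axes, in that order (R = Rz(yaw) Ry(pitch) Rx(roll)).
In Python, from bench import robot gives the robot as it stands.
- The arm moves only by the shell command python3 -m crank 'ROWS'. ROWS is JSON, a list that holds one entry, the list of rows, each a list of 5 numbers: the shift along the tool's x, y, z in units of 40 mm (1.0 is 40 mm), then the turn about the tool's z in units of 5 degrees (1.0 is 5 degrees), then the finger opening in mm, from 0 to 94. A call has exactly 8 rows; each row shifts and turns the commanded pose from where the row before left it, along the tool's axes as they then stand; what a row does not reach is not made up. A row lasts 1/12 s, in which the tool goes at most 41.7 mm and 7.16 degrees, less where a joint would pass 70% of its speed; a pose out of reach is approached as far as the arm can. A call is refused whole if a number of a shift passes 1 or a number of a turn 1, either way. A call with a gripper value outside its range is refused whole. The fingers move at their own pace and stop on an object; the grip force is fixed at half the most. Time passes only in rows, so rows that do not move let the fingers close, or fill a call up. It gives the time, the measured TCP pose, the force, the opening and the grip force at its end, in the units of the state.
- robot.sense(): the state, without advancing time (a new reading comes with each control period).
- robot.capture(name): name is "scene" or "top" or "wrist"; returns (picture, depth): 420x560x3 uint8, red, green, blue; 420x560 float32, m along the optical axis (not along the pixel's ray), 0 where there is no reading.
- robot.camera_params(name): a dict with "fov_y" (degrees; the focal length in pixels is half the picture's height over the tangent of half this angle, whatever the lens; pixels are square), "cx", "cy" (the principal point, pixels), "position" and "attitude" of the camera in the world; the wrist camera has in their place "tool_from_camera" (4x4, takes a point from camera to tool coordinates, whose origin is the TCP and whose axes are the flange's). Camera axes: x right, y down, z forward; pixel columns grow to the right and rows downward; lengths in m; the calibration is good to about 2 mm. The wrist camera is an equidistant fisheye: a pixel r from the principal point sees the ray r / f radians off the axis. A picture is of the moment at which its call begins: read the wrist's pose just before it. camera_params takes no time and is no camera call.
- robot.job_done(): hands the job in; it is judged then, once.
Trained networks look in the newest picture that a camera, given by its name, has taken for a name from the list of things; names that differ only in an ending like _2 or _b are one class to them, and where a whole thing is asked for, a point or a joint stands for the part that bears it (a point fixed in the world has none). Each returns a list of dicts, best first, with "confidence" (0 to 1); they miss things now and then, are a little off and sometimes report something else, mostly with a low value. They report only what shows in the picture. A call takes as long as a camera call.
- robot.masks_of(camera, query): "mask" (420x560 bool, what is visible of it) and "position" ([column, row] in pixels, amid what is visible of it).
The state is a dict: "clock": time; "joint_positions": joint angles; "joint_vel": joint speeds; "tau": joint torques, N m; "tool_pos": TCP position; "eef_rot": TCP orientation; "contact_force": force on the tool from outside, world axes, zero at the start; "moment": the same for the moment, N m; "gripper_width": finger opening in m; "grasp_force": force on a finger pad.
Only numpy, scipy, OpenCV 4.12 (cv2) and the standard library are available. Lean on these libraries where they do the work, as an engineer would, in place of code of your own. Each camera call takes 0.05 s, during which the arm holds its last target. There are 200 camera calls.

## Task

The washed wire whisk is draining on the tray: hang it by its sleeve on the drive spindle in the mixer's bowl, all the way down, and let go of it. Then spin it dry at speed three: from off, turn the mixer's spring-return speed knob clockwise, counting three clicks, to the third dot, never on to the fourth, and finish while still holding the knob there, because it springs back to off when released. Turn the knob only once the whisk is on, and leave everything else where it stands.

Things in the scene. Friction and masses are not known exactly. Their poses are not given: they have to be found in the camera images.
- mixer: Petrol-blue kitchen mixer, 320 x 192 mm, standing fast. Origin on the worktop under its middle, z up; x runs from the control deck (124 mm wide, top 68 mm high, knob axis at x = -85 mm) to the open steel bowl (axis at x = +85 mm, rim 174 mm across and 138 mm high, mouth 168 mm wide inside, inner floor 49 mm high).
- spindle_tip (a point): Top centre of the upright white drive spindle in the middle of the bowl: 17 mm thick (19 mm over its fine splines, which do not catch), tapering to 11 mm over its top 6 mm; its tip is 127 mm above the worktop, 11 mm below the bowl's rim. Axes as the mixer's.
- whisk: Wire whisk, 115 mm across its loops, 108 mm high, 0.11 to 0.18 kg, standing on its loops on a beige tray (floor 2.5 mm high). Origin: centre of its underside, z up. White sleeve 31 mm thick; its 21 mm bore is open below (mouth 16 mm above the origin) and closed 72 mm above it. On top (80 to 108 mm) a square black grip, sides along x and y. The loops reach no higher than 68 mm.
- whisk_socket (a point): Closed upper end of the sleeve's bore, on the axis, 72 mm above the whisk's origin; it rests on the spindle's tip when the whisk is fully on. Axes as the whisk's.
- whisk_grip (a point): Middle of the whisk's black square grip (24 x 24 mm, 28 mm high), 96 mm above the whisk's origin. Axes as the whisk's. On the way to the mixer the fixed tap, 295 mm high, reaches out over the sink to x = 540 mm; a 281 mm high soap bottle stands left of it by the wall.
- speed_knob (a joint): Angle of the mixer's black speed knob, rad: 0 is off, growing clockwise from above; a click every 0.42 (stops 1 to 4 at 0.42, 0.84, 1.26, 1.68 = end of travel). A spring turns it back to off whenever let go: 0.08 N m at off, 0.13 at stop 3; the clicks add 0.06 N m a quarter step past each stop and take off 0.06 a quarter step before the next.
- knob_grip (a point): Middle of the knob's grip bar on its upright axis, 97 mm above the worktop. Bar 44 mm long, 16 mm thick, top 109 mm and lower edge 79 mm high, over a round base 52 mm across. x lies along the bar to its cream pointer line, z up. At off the pointer is 0.84 rad anticlockwise of the mixer's x axis, at an open ring mark; four growing dots mark stops 1 to 4.
- tea_glass: Waisted tea glass on the tray's near right corner, 64 mm wide, 88 mm high. Bystander; origin under it.
- shaker: Salt shaker with a grey cap at the back, right of the soap dish, 44 mm wide, 90 mm high. Bystander; origin under it.
- spice_b: Spice jar at the back, left of the mixer's bowl, 41 mm wide, 105 mm high. Bystander; origin under it.

How it is judged:
By the outcome, as a careful person would: the job done as asked, in the order asked, and still so for the second after the job is handed in, while the arm keeps its last pose, push and grip.
It also fails if it takes over 61 s, if anything falls off the work surface, if the arm or the gripper's body presses on something with over 40 N, if the wrist force passes 120 N, or if a joint passes its speed limit or range.

## Working session

There is one attempt and no reset: what is moved stays moved. The work goes in short steps, Python scripts to look and compute and a shell command to move; the robot and the scene stay as the last step left them, time stands still between calls to the robot, and variables do not carry over. Pictures are saved under pics/ and viewed, at most 10 in all, crops included, and the job is handed in when it is done.

```bash
mkdir -p pics; ls; cat > h.py <<'E'
import numpy as np, cv2
from scipy.spatial.transform import Rotation as R
from bench import robot
def cap(n,f=None):
    s=robot.sense(); im,d=robot.capture(n)
    if f: cv2.imwrite('pics/'+f,im[:,:,::-1])
    return im,d,s
def cloud(n,d,s=None):
    p=robot.camera_params(n); h,w=d.shape
    f=h/2/np.tan(np.radians(p['fov_y'])/2)
    v,u=np.mgrid[:h,:w]; x=(u-p['cx'])/f; y=(v-p['cy'])/f
    if n=='wrist':
        r=np.hypot(x,y); k=np.tan(np.minimum(r,1.5))/np.maximum(r,1e-9); x,y=x*k,y*k
    P=np.stack([x*d,y*d,d],-1)
    if n=='wrist':
        T=np.array(p['tool_from_camera']); P=P@T[:3,:3].T+T[:3,3]
        return P@R.from_euler('xyz',s['eef_rot']).as_matrix().T+np.array(s['tool_pos'])
    A=np.array(p['attitude']); M=A if A.shape==(3,3) else R.from_euler('xyz',A).as_matrix()
    return P@M.T+np.array(p['position'])
E
python3 - <<'E'
from h import *
for n in('scene','top'):
    im,d,s=cap(n,n+'1.png'); print({k:(np.round(v,3).tolist()) for k,v in robot.camera_params(n).items()})
    P=cloud(n,d)
    for q in('mixer','whisk','speed_knob','tea_glass','whisk_grip'):
        for m in robot.masks_of(n,q)[:2]:
            k=m['mask']&(d>0); print(n,q,round(m['confidence'],2),np.round(m['position']),k.sum(),np.round(np.median(P[k],0),3),np.round(np.percentile(P[k],[2,98],0),3).tolist())
print(robot.sense())
E
```

```text
pics
{'fov_y': 42.296, 'cx': 287.49, 'cy': 209.1, 'position': [0.202, -0.928, 1.53], 'attitude': [-2.555, -0.006, -0.318]}
scene mixer 0.84 [325. 320.] 6187 [ 0.483 -0.388  0.063] [[0.348, -0.511, 0.02], [0.597, -0.257, 0.141]]
scene whisk 0.69 [264. 139.] 236 [0.517 0.293 0.067] [[0.501, 0.263, -0.001], [0.558, 0.373, 0.114]]
scene speed_knob 0.66 [285. 298.] 248 [ 0.402 -0.304  0.084] [[0.38, -0.321, 0.067], [0.425, -0.276, 0.112]]
scene speed_knob 0.2 [324. 317.] 6089 [ 0.483 -0.388  0.063] [[0.351, -0.511, 0.023], [0.596, -0.256, 0.14]]
scene tea_glass 0.96 [215. 159.] 401 [0.348 0.273 0.059] [[0.321, 0.24, 0.011], [0.376, 0.303, 0.092]]
scene whisk_grip 0.8 [261. 138.] 223 [0.516 0.292 0.068] [[0.5, 0.265, -0.0], [0.557, 0.373, 0.114]]
{'fov_y': 51.37, 'cx': 274.745, 'cy': 205.32, 'position': [0.358, -0.031, 1.328], 'attitude': [-3.003, -0.021, -1.565]}
top mixer 0.72 [389. 226.] 5867 [ 0.481 -0.389  0.066] [[0.352, -0.505, 0.035], [0.596, -0.242, 0.141]]
top mixer 0.42 [358. 152.] 291 [ 0.695 -0.301  0.101] [[0.68, -0.325, 0.002], [0.725, -0.287, 0.109]]
top whisk 0.9 [151. 210
[... 508 characters left out ...]
nt_positions': array([-1.29260714e+00,  2.99884897e-01,  1.52103383e+00,  7.52075866e-06,
        1.32067037e+00, -6.65993585e-02]), 'joint_vel': array([ 9.92364436e-04, -7.75851975e-04, -4.96966139e-05,  8.33857456e-05,
        4.48401176e-04, -1.03952394e-03]), 'tau': array([-1.25932461e-04, -5.31484723e+01, -3.52828145e+01,  7.08936900e-02,
        2.13457126e-02, -2.74583641e-06]), 'tool_pos': array([ 0.18589376, -0.51761594,  0.21643954]), 'eef_rot': array([ 3.14158862e+00, -7.03409727e-06,  3.44786681e-01]), 'contact_force': array([ 0.06362355, -0.7078235 ,  0.25622009]), 'moment': array([ 0.03720238, -0.03577157, -0.00066166]), 'grasp_force': 0.0, 'gripper_width': 0.09421380925229154}
```

```bash
python3 - <<'E'
from h import *
a=cv2.imread('pics/top1.png');cv2.imwrite('pics/top1b.png',cv2.resize(a,(800,600),interpolation=3))
a=cv2.imread('pics/scene1.png');cv2.imwrite('pics/scene1b.png',cv2.resize(a,(800,600),interpolation=3))
im,d,s=cap('top');P=cloud('top',d)
for v in range(198,222,2): print(v,[int(x*1000) for x in P[v,138:176:2,2]])
# tap
k=(P[...,2]>.15)&(P[...,1]>-.3)
import cv2
n,l,st,c=cv2.connectedComponentsWithStats(k.astype('uint8'))
for i in range(1,n):
    if st[i,4]>15: print(st[i],np.round(np.percentile(P[l==i],[2,98],0),3).tolist())
E
```

```text
198 [1, 3, 52, -1, 3, 0, 2, 8, 6, 2, 16, 3, 6, 3, 0, 2, 3, 4, 4]
200 [2, 1, 3, -2, 11, 7, 5, 1, 5, 3, 4, 1, 2, 9, 53, 4, 2, 1, 2]
202 [-2, 4, 2, 1, 3, 8, 2, 63, 0, 3, 8, 1, 62, 4, 0, 12, 6, -4, 0]
204 [0, -2, -1, 0, 110, 109, 8, 66, -3, 3, 69, 1, 0, 5, -1, 2, -6, 5, 3]
206 [1, 3, 2, 0, 111, 108, 106, 105, 86, 70, 1, 2, -1, 9, 0, 3, 6, 9, 5]
208 [6, 1, 7, 114, 107, 109, 114, 110, 89, 76, 38, 23, 2, 1, 3, 2, 3, -1, 3]
210 [0, 0, 5, 107, 113, 109, 109, 105, 81, 75, 68, 21, 0, 4, -4, 1, 2, -2, 6]
212 [3, 2, 12, 7, 106, 112, 107, 92, 82, 68, 50, 27, -1, 3, 4, 6, 52, 47, 2]
214 [8, 0, 4, 0, 69, 87, 84, 80, 73, 58, 43, 23, 1, 0, 8, 5, 2, 0, 0]
216 [4, 4, 1, 66, 8, 0, 1, 45, 48, 69, 19, 7, 3, 2, 0, 3, 0, -1, 0]
218 [0, 2, 65, -1, 3, 8, 8, 3, 1, 0, 68, 0, 2, 4, 3, 1, 2, 2, 0]
220 [0, 4, 2, 0, -2, 5, 63, 4, 2, 14, 0, 66, 0, 7, 3, 0, 6, 7, -1]
[    0     0   453   420 69522] [[0.074, -0.277, 0.166], [0.746, 0.523, 0.729]]
[184 136  31  29 614] [[0.627, 0.115, 0.154], [0.684, 0.185, 0.284]]
[259 139  16  59 551] [[0.54, -0.048, 0.196], [0.673, -0.014, 0.297]]
[  198   316   238   104 16847] [[0.04, -0.29, 0.263], [0.263, 0.093, 0.694]]
```

View pics/top1b.png

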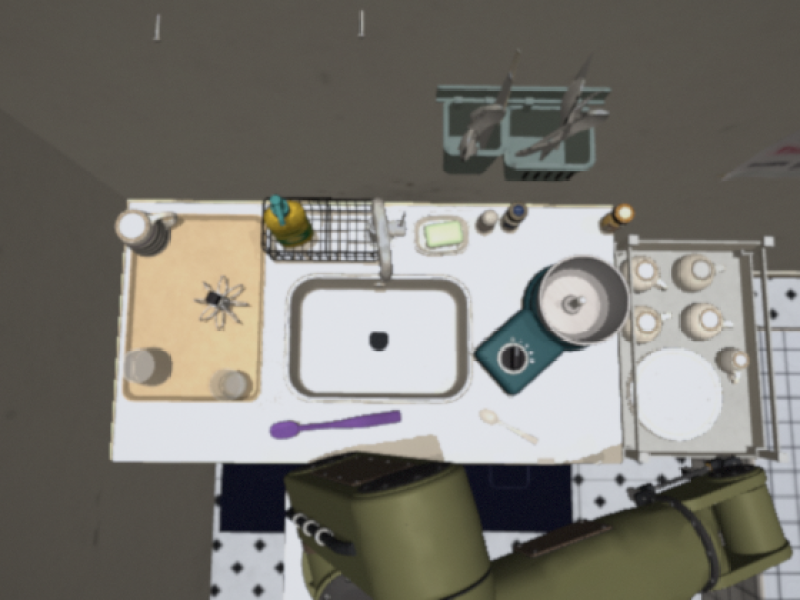

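View pics/scene1b.png

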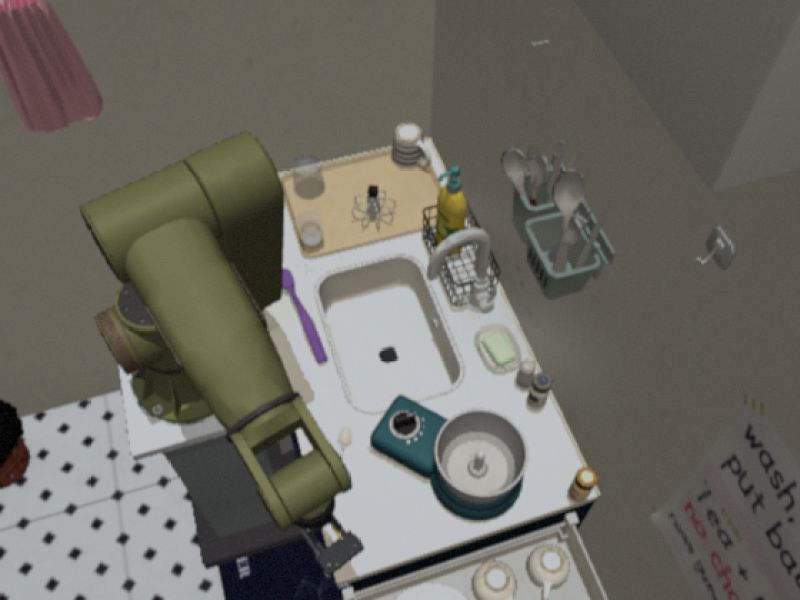

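The top view shows the whisk at (225,300) on the tray, the knob at (514,357), the bowl and spindle at (573,303), and the tap tip at (385,270). The scene view agrees with this.

```bash
cat > mix.py <<'E'
from h import *
from scipy.optimize import least_squares
def fit(P,c0=(0.535,-0.41)):
    P=P.reshape(-1,3); r=np.hypot(P[:,0]-c0[0],P[:,1]-c0[1])
    k=(P[:,2]>.13)&(P[:,2]<.146)&(r>.07)&(r<.105)
    Q=P[k]; f=least_squares(lambda c:np.hypot(Q[:,0]-c[0],Q[:,1]-c[1])-.0855,c0,loss='soft_l1',f_scale=.003)
    t=P[(r<.03)&(P[:,2]>.11)&(P[:,2]<.14)]
    g=P[(np.hypot(P[:,0]-.404,P[:,1]+.3)<.035)&(P[:,2]>.1)&(P[:,2]<.118)]
    print('rim',k.sum(),np.round(f.x,4),'z',Q[:,2].mean().round(4),'tip',len(t),np.round(np.median(t,0),4) if len(t) else '','knobtop',len(g),np.round(g.mean(0),4))
    if len(g)>5:
        b=cv2.minAreaRect((g[:,:2]*1000).astype('float32')); print('bar',b)
    return f.x,g
E
python3 - <<'E'
from mix import *
for n in('top','scene'):
    im,d,s=cap(n); P=cloud(n,d); c,g=fit(P); 
    q=P.reshape(-1,3); q=q[(q[:,2]>.1)&(q[:,2]<.118)&(np.hypot(q[:,0]-.51,q[:,1]-.3)<.04)]
    print('grip',len(q),q.mean(0).round(4),cv2.minAreaRect((q[:,:2]*1000).astype('float32')))
p=robot.camera_params('wrist');print(p)
E
```

```text
rim 273 [ 0.5166 -0.4236] z 0.1386 tip 36 [ 0.5157 -0.422   0.1247] knobtop 88 [ 0.4041 -0.2954  0.1083]
bar ((403.1382751464844, -295.6866149902344), (41.678245544433594, 14.120962142944336), 0.5504199862480164)
grip 77 [0.5164 0.2992 0.1093] ((517.040771484375, 300.2698974609375), (23.94310760498047, 23.628347396850586), 64.00428771972656)
rim 227 [ 0.517  -0.4248] z 0.1381 tip 28 [ 0.5162 -0.4259  0.1239] knobtop 88 [ 0.4041 -0.2989  0.1073]
bar ((404.5908203125, -298.3507995605469), (17.565189361572266, 42.47883987426758), 89.99796295166016)
grip 47 [0.5158 0.2975 0.1077] ((516.4708862304688, 298.95233154296875), (27.04305648803711, 25.152236938476562), 76.11656951904297)
{'fov_y': 65.70646984690485, 'cx': 280.3091621382938, 'cy': 213.39274799166336, 'tool_from_camera': array([[ 7.18180070e-04, -9.58186926e-01, -2.86142096e-01,
         8.27757843e-02],
       [ 9.99999422e-01,  9.17059641e-04, -5.61032108e-04,
        -1.25515755e-03],
       [ 7.99982999e-04, -2.86141527e-01,  9.58187031e-01,
        -1.68054392e-01],
       [ 0.00000000e+00,  0.00000000e+00,  0.00000000e+00,
         1.00000000e+00]])}
```

```bash
python3 -m crank '[[[0.5,-0.1,-0.5,0,94],[0.9,-0.15,-0.4,0,94],[0.95,-0.2,-0.3,0,94],[0.95,-0.2,-0.3,0,94],[0.95,-0.2,-0.3,0,94],[0.95,-0.2,-0.3,0,94],[0.95,-0.2,0,0,94],[0.95,-0.2,0,0,94]]]'
python3 -m crank '[[[0.5,-0.1,0,0,94],[0,0,0,0,94],[0,0,0,0,94],[0,0,0,0,94],[0,0,0,0,94],[0,0,0,0,94],[0,0,0,0,94],[0,0,0,0,94]]]'
python3 - <<'E'
from mix import *
im,d,s=cap('wrist','w1.png'); P=cloud('wrist',d,s); print(s['tool_pos'],s['eef_rot']); fit(P,(.516,-.424))
E
```

```text
clock: 1.42
tool_pos: [0.4351, -0.3658, 0.3014]
eef_rot: [3.14, -0.001, 0.345]
contact_force: [0.4, -0.9, -0.1]
gripper_width: 0.0939
grasp_force: 0.0
clock: 2.08
tool_pos: [0.4506, -0.3569, 0.3005]
eef_rot: [3.141, -0.0, 0.344]
contact_force: [-0.5, -0.5, -0.5]
gripper_width: 0.0937
grasp_force: 0.0
[ 0.45062295 -0.35692341  0.30054939] [ 3.14144572e+00 -5.02732925e-05  3.43961693e-01]
rim 3340 [ 0.5165 -0.4238] z 0.138 tip 216 [ 0.5167 -0.4222  0.1238] knobtop 470 [ 0.4059 -0.2976  0.1079]
bar ((404.1729736328125, -297.2327575683594), (15.415716171264648, 44.24091720581055), 88.86461639404297)
```

View pics/w1.png

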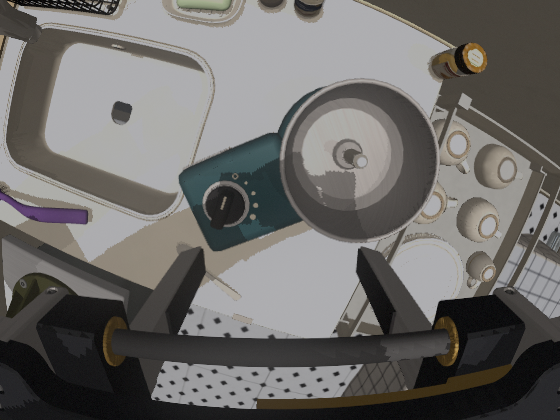

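The wrist view shows the knob at (226,204) and the spindle tip at (358,160), which agrees with the top camera. I'm heading to the whisk now.

```bash
python3 -m crank '[[[0.18,-0.95,-0.06,0,94],[0.18,-0.97,-0.06,0,94],[0.18,-0.97,-0.06,0,94],[0.18,-0.97,-0.06,0,94],[0.18,-0.97,-0.06,0,94],[0.18,-0.97,-0.06,0,94],[0.18,-0.97,-0.06,0,94],[0.18,-0.95,-0.06,0,94]]]'
python3 -m crank '[[[0.57,-0.72,0,0,94],[0.57,-0.72,0,0,94],[0.57,-0.72,0,0,94],[0.57,-0.72,0,0,94],[0.57,-0.72,0,0,94],[0.57,-0.72,0,0,94],[0.57,-0.72,0,0,94],[0.57,-0.72,0,0,94]]]'
python3 -m crank '[[[0.57,-0.72,0,0,94],[0.57,-0.72,0,0,94],[0,0,0,-1,94],[0,0,0,-1,94],[0,0,0,-1,94],[0,0,0,-1,94],[0,0,0,-1,94],[0,0,0,-1,94]]]'
python3 -m crank '[[[0,0,0,-1,94],[0,0,0,-1,94],[0,0,0,-1,94],[0,0,0,-1,94],[0,0,0,0,94],[0,0,0,0,94],[0,0,0,0,94],[0,0,0,0,94]]]'
python3 - <<'E'
from h import *
im,d,s=cap('wrist','w2.png'); P=cloud('wrist',d,s); print(s['tool_pos'],s['eef_rot'])
q=P.reshape(-1,3); k=(q[:,2]>.1045)&(q[:,2]<.116)&(np.hypot(q[:,0]-.516,q[:,1]-.299)<.035)
q=q[k]; print(len(q),q.mean(0).round(4),cv2.minAreaRect((q[:,:2]*1000).astype('float32')))
E
```

```text
clock: 2.8
tool_pos: [0.4, -0.0449, 0.32]
eef_rot: [3.141, -0.001, 0.344]
contact_force: [0.8, 0.7, 0.6]
gripper_width: 0.0935
grasp_force: 0.0
clock: 3.47
tool_pos: [0.4949, 0.2339, 0.3197]
eef_rot: [3.142, -0.0, 0.345]
contact_force: [-0.6, -0.4, 0.1]
gripper_width: 0.094
grasp_force: 0.0
clock: 4.13
tool_pos: [0.5182, 0.3016, 0.3196]
eef_rot: [-3.142, 0.0, 0.873]
contact_force: [-0.6, 0.9, -0.3]
gripper_width: 0.094
grasp_force: 0.0
clock: 4.8
tool_pos: [0.5181, 0.3016, 0.3197]
eef_rot: [-3.142, -0.0, 1.215]
contact_force: [-0.0, 0.9, 0.6]
gripper_width: 0.0941
grasp_force: 0.0
[0.51812931 0.30163765 0.31966176] [-3.14159149e+00 -3.43148671e-07  1.21532814e+00]
383 [0.5173 0.3021 0.1094] ((516.9398803710938, 301.4286804199219), (24.343786239624023, 23.850322723388672), 64.25576782226562)
```

View pics/w2.png

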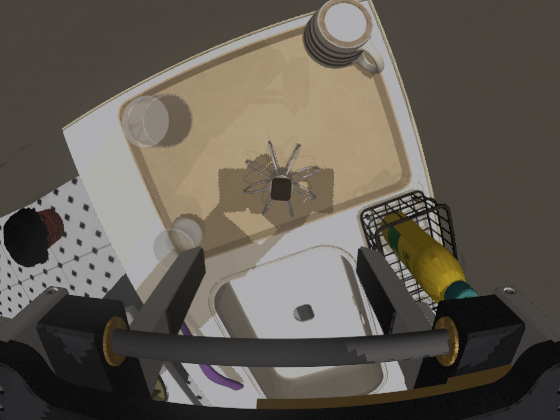

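The wrist view shows the grip at (281,188), nearly aligned with the jaws and with free space around it.

```bash
python3 -m crank '[[[-0.02,0,0.8,1,94],[0,0,1,0,94],[0,0,1,0,94],[0,0,1,0,94],[0,0,0.8,0,94],[0,0,0.6,0,94],[0,0,0.35,0,94],[0,0,0.15,0,94]]]'
python3 -m crank '[[[0,0,0,0,94],[0,0,0,0,94],[0,0,0,0,0],[0,0,0,0,0],[0,0,0,0,0],[0,0,0,0,0],[0,0,0,0,0],[0,0,0,0,0]]]'
python3 -m crank '[[[0,0,0,0,0],[0,0,0,0,0],[0,0,0,0,0],[0,0,0,0,0],[0,0,0,0,0],[0,0,0,0,0],[0,0,0,0,0],[0,0,0,0,0]]]'
```

```text
clock: 5.52
tool_pos: [0.517, 0.3005, 0.0891]
eef_rot: [-3.139, 0.003, 1.129]
contact_force: [0.1, -0.2, 0.1]
gripper_width: 0.0938
grasp_force: 0.0
clock: 6.18
tool_pos: [0.5179, 0.301, 0.0918]
eef_rot: [3.141, -0.0, 1.13]
contact_force: [-0.6, -0.0, -0.2]
gripper_width: 0.0573
grasp_force: 0.0
clock: 6.85
tool_pos: [0.5179, 0.3009, 0.0916]
eef_rot: [3.142, -0.0, 1.13]
contact_force: [0.3, -1.1, 0.5]
gripper_width: 0.0293
grasp_force: 30.0
```

```bash
python3 -m crank '[[[0,0,0,0,0],[0,0,0,0,0],[0,0,0,0,0],[0,0,0,0,0],[0,0,0,0,0],[0,0,0,0,0],[0,0,0,0,0],[0,0,0,0,0]]]'
python3 - <<'E'
from h import *
im,d,s=cap('wrist','w3.png'); cv2.imwrite('pics/w3b.png',cv2.resize(im[150:420,140:420,::-1],None,fx=2,fy=2))
E
```

```text
clock: 7.52
tool_pos: [0.5178, 0.301, 0.0917]
eef_rot: [3.142, -0.0, 1.13]
contact_force: [1.0, -0.4, 1.1]
gripper_width: 0.0293
grasp_force: 30.0
```

View pics/w3b.png

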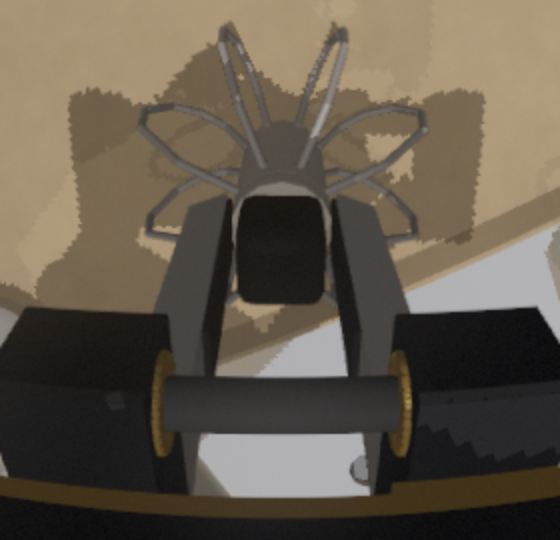

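The jaws have stopped at 29 mm. The fingertips are pinching the rim of the sleeve just under the grip, so I'll reopen, go up 7 mm and close again.

```bash
python3 -m crank '[[[0,0,0,0,50],[0,0,0,0,50],[0,0,0,0,50],[0,0,0,0,50],[0,0,-0.1,0,50],[0,0,-0.08,0,50],[0,0,0,0,50],[0,0,0,0,0]]]'
python3 -m crank '[[[0,0,0,0,0],[0,0,0,0,0],[0,0,0,0,0],[0,0,0,0,0],[0,0,0,0,0],[0,0,0,0,0],[0,0,0,0,0],[0,0,0,0,0]]]'
```

```text
clock: 8.23
tool_pos: [0.518, 0.301, 0.0992]
eef_rot: [3.141, -0.001, 1.13]
contact_force: [0.1, 0.1, -0.2]
gripper_width: 0.0463
grasp_force: 0.0
clock: 8.9
tool_pos: [0.5179, 0.3009, 0.0988]
eef_rot: [-3.142, 0.0, 1.13]
contact_force: [0.3, 0.3, -0.2]
gripper_width: 0.0243
grasp_force: 30.0
```

```bash
python3 -m crank '[[[0,0,-0.2,0,0],[0,0,-0.5,0,0],[0,0,-0.9,0,0],[0,0,-0.9,0,0],[0,0,-0.9,0,0],[0,0,-0.9,0,0],[0,0,-0.8,0,0],[0,0,-0.4,0,0]]]'
python3 -m crank '[[[-0.3,0.04,0,0,0],[-0.6,0.07,0,0,0],[-0.92,0.11,0,0,0],[-0.92,0.11,0,0,0],[-0.92,0.11,0,0,0],[-0.92,0.11,0,0,0],[-0.92,0.11,0,0,0],[-0.92,0.11,0,0,0]]]'
python3 -m crank '[[[-0.92,0.11,0,0,0],[-0.92,0.11,0,0,0],[-0.92,0.1,0,0,0],[-0.72,0.4,0,0,0],[-0.72,0.66,0,0,0],[-0.72,0.66,0,0,0],[-0.72,0.66,0,0,0],[-0.72,0.66,0,0,0]]]'
python3 -m crank '[[[-0.72,0.66,0,0,0],[-0.72,0.66,0,0,0],[-0.72,0.66,0,0,0],[-0.5,0.5,0,0,0],[-0.4,0.4,0,0,0],[0,0,0,0,0],[0,0,0,0,0],[0,0,0,0,0]]]'
python3 -c "
from h import *
im,d,s=cap('wrist','w4.png');print(s['tool_pos'],s['eef_rot'],s['gripper_width'])
y=s['eef_rot'][2];dx,dy=.5165-s['tool_pos'][0],-.4235-s['tool_pos'][1]
print('units',(dx*np.cos(y)+dy*np.sin(y))/.04,(dx*np.sin(y)-dy*np.cos(y))/.04)"
```

```text
clock: 9.57
tool_pos: [0.518, 0.3011, 0.3241]
eef_rot: [3.138, -0.004, 1.13]
contact_force: [0.2, -0.0, -1.3]
gripper_width: 0.0235
grasp_force: 30.0
clock: 10.23
tool_pos: [0.435, 0.0542, 0.3194]
eef_rot: [3.141, -0.0, 1.131]
contact_force: [0.4, -0.1, -1.5]
gripper_width: 0.024
grasp_force: 30.0
clock: 10.9
tool_pos: [0.4491, -0.2338, 0.3195]
eef_rot: [3.141, -0.0, 1.13]
contact_force: [0.4, 0.7, -0.3]
gripper_width: 0.0238
grasp_force: 30.0
clock: 11.57
tool_pos: [0.5011, -0.3911, 0.3191]
eef_rot: [-3.141, -0.0, 1.13]
contact_force: [0.3, -0.6, -1.9]
gripper_width: 0.0238
grasp_force: 30.0
[ 0.50109757 -0.39114378  0.31910259] [-3.14140713e+00 -2.19174878e-04  1.13035323e+00] 0.02380689620591502
units -0.5675389499060488 0.6931807803225071
```

```bash
python3 -m crank '[[[-0.28,0.34,0,0,0],[-0.3,0.35,0.2,0,0],[0,0,0.5,0,0],[0,0,0.6,0,0],[0,0,0.5,0,0],[0,0,0.3,0,0],[0,0,0,0,0],[0,0,0,0,0]]]'
python3 - <<'E'
from h import *
im,d,s=cap('wrist');print(s['tool_pos'],s['eef_rot'])
y=s['eef_rot'][2];dx,dy=.5165-s['tool_pos'][0],-.4235-s['tool_pos'][1]
print('units',(dx*np.cos(y)+dy*np.sin(y))/.04,(dx*np.sin(y)-dy*np.cos(y))/.04)
q=cloud('wrist',d,s).reshape(-1,3);z=s['tool_pos'][2]+.0117
q=q[(abs(q[:,2]-z)<.004)&(np.hypot(q[:,0]-.5165,q[:,1]+.4235)<.03)];print(len(q),cv2.minAreaRect((q[:,:2]*1000).astype('float32')) if len(q) else '')
E
```

```text
clock: 12.28
tool_pos: [0.5165, -0.4241, 0.2359]
eef_rot: [3.141, 0.0, 1.131]
contact_force: [0.1, 0.5, -0.7]
gripper_width: 0.0238
grasp_force: 30.0
[ 0.51647425 -0.42407555  0.23586999] [3.14101414e+00 1.49828602e-04 1.13074027e+00]
units 0.01329204467621285 -0.005547103262918638
1903 ((515.405517578125, -422.6109619140625), (23.070919036865234, 47.610687255859375), 65.34760284423828)
```

```bash
python3 -m crank '[[[0,0,0.3,0,0],[0,0,0.3,0,0],[0,0,0.2,0,0],[0,0,0.15,0,0],[0,0,0.1,0,0],[0,0,0.1,0,0],[0,0,0,0,0],[0,0,0,0,0]]]'; python3 -c "
from h import *
s=robot.sense();print(s['contact_force'],s['moment'],s['tool_pos'])"
```

```text
clock: 13.0
tool_pos: [0.5163, -0.4245, 0.1889]
eef_rot: [-3.142, -0.0, 1.13]
contact_force: [-0.3, -0.1, -1.7]
gripper_width: 0.0232
grasp_force: 30.0
[-0.31105346 -0.10722934 -1.70827864] [-0.06318957 -0.04699166  0.02641261] [ 0.51631995 -0.42451347  0.18889175]
```

```bash
python3 -m crank '[[[0,0,0.2,0,0],[0,0,0.2,0,0],[0,0,0.15,0,0],[0,0,0.15,0,0],[0,0,0.1,0,0],[0,0,0.07,0,0],[0,0,0,0,0],[0,0,0,0,0]]]'; python3 -c "
from h import *
s=robot.sense();print(s['contact_force'],s['moment'],s['tool_pos'])"
```

```text
clock: 13.67
tool_pos: [0.5163, -0.4245, 0.1541]
eef_rot: [3.142, 0.0, 1.13]
contact_force: [-0.1, -0.0, -2.6]
gripper_width: 0.0235
grasp_force: 30.0
[-0.10629333 -0.02701334 -2.5625954 ] [-0.04843918 -0.01713168 -0.03279701] [ 0.51634418 -0.42451845  0.15407328]
```

```bash
python3 -m crank '[[[0,0,0.04,0,0],[0,0,0.04,0,0],[0,0,0.02,0,0],[0,0,0,0,0],[0,0,0,0,0],[0,0,0,0,0],[0,0,0,0,0],[0,0,0,0,0]]]'
python3 -m crank '[[[0,0,0,0,50],[0,0,0,0,50],[0,0,0,0,50],[0,0,0,0,50],[0,0,0,0,50],[0,0,0,0,50],[0,0,0,0,50],[0,0,0,0,50]]]'; python3 -c "
from h import *
s=robot.sense();print(s['contact_force'],s['moment'],s['tool_pos'])"
```

```text
clock: 14.33
tool_pos: [0.5165, -0.4246, 0.1513]
eef_rot: [3.14, 0.0, 1.13]
contact_force: [-2.2, 1.1, 6.4]
gripper_width: 0.0241
grasp_force: 30.0
clock: 15.0
tool_pos: [0.5163, -0.4245, 0.15]
eef_rot: [3.142, 0.0, 1.13]
contact_force: [-0.2, 0.1, 0.2]
gripper_width: 0.0501
grasp_force: 0.0
[-0.2124863   0.08402994  0.15922215] [-0.03492957 -0.00413625 -0.02872257] [ 0.51632414 -0.42448957  0.15002808]
```

```bash
python3 -m crank '[[[0,0,-0.15,0,50],[0,0,-0.3,0,50],[0,0,-0.6,0,50],[0,0,-0.8,0,50],[0,0,-0.8,0,50],[0,0,-0.7,0,50],[0,0,-0.4,0,50],[0.34,-0.78,0,0,50]]]'
python3 -m crank '[[[0.34,-0.78,0,0,50],[0.34,-0.78,0,0,50],[0.34,-0.78,0,0,50],[0.32,-0.78,0,0,50],[0,0,0,1,50],[0,0,0,1,50],[0,0,0,1,50],[0,0,0,1,50]]]'
python3 -m crank '[[[0,0,0,1,50],[0,0,0,1,50],[0,0,0,1,50],[0,0,0,1,50],[0,0,0,1,50],[0,0,0,1,50],[0,0,0,1,50],[0,0,0,1,50]]]'
python3 -m crank '[[[0,0,0,0.95,50],[0,0,0,0,50],[0,0,0,0,50],[0,0,0,0,50],[0,0,0,0,50],[0,0,0,0,50],[0,0,0,0,50],[0,0,0,0,50]]]'
python3 - <<'E'
from mix import *
im,d,s=cap('wrist','w5.png'); P=cloud('wrist',d,s); print(s['tool_pos'],s['eef_rot']); fit(P,(.5165,-.4235))
q=P.reshape(-1,3); q=q[(q[:,2]>.14)&(q[:,2]<.19)&(np.hypot(q[:,0]-.5165,q[:,1]+.4235)<.03)];print(len(q),np.median(q,0).round(4),cv2.minAreaRect((q[:,:2]*1000).astype('float32')))
E
```

```text
clock: 15.67
tool_pos: [0.4964, -0.402, 0.3042]
eef_rot: [3.134, 0.002, 1.129]
contact_force: [1.2, -0.2, 0.4]
gripper_width: 0.05
grasp_force: 0.0
clock: 16.33
tool_pos: [0.4038, -0.2971, 0.3016]
eef_rot: [3.14, -0.0, 0.777]
contact_force: [0.7, -0.8, 0.2]
gripper_width: 0.0498
grasp_force: 0.0
clock: 17.0
tool_pos: [0.4039, -0.2972, 0.3014]
eef_rot: [3.141, -0.001, 0.079]
contact_force: [0.3, 0.3, 0.2]
gripper_width: 0.0498
grasp_force: 0.0
clock: 17.67
tool_pos: [0.4039, -0.2972, 0.3001]
eef_rot: [-3.142, 0.0, 0.001]
contact_force: [0.1, -0.0, -0.4]
gripper_width: 0.05
grasp_force: 0.0
[ 0.40385967 -0.29718144  0.30006946] [-3.14157975e+00  3.65132447e-05  5.58640015e-04]
rim 3140 [ 0.516  -0.4235] z 0.1381 tip 486 [ 0.5133 -0.412   0.1217] knobtop 520 [ 0.4055 -0.2974  0.1081]
bar ((404.4910888671875, -297.53094482421875), (15.063958168029785, 43.83164596557617), 89.97319793701172)
673 [ 0.5142 -0.4197  0.1617] ((514.61181640625, -423.2803955078125), (24.68045425415039, 24.413503646850586), 65.05136108398438)
```

View pics/w5.png

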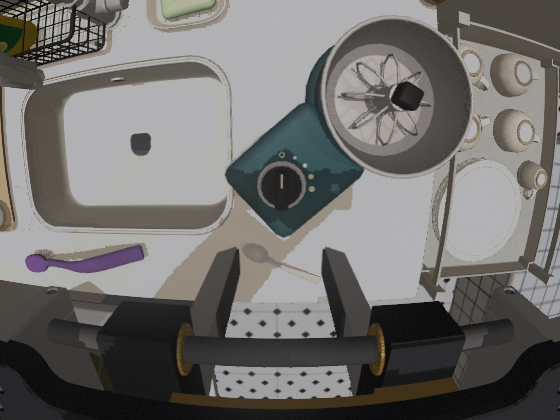

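The whisk is seated, with its grip top at z ≈ 0.163 and centred on the spindle. The knob is at off, with its pointer at the open ring near (282,165).

```bash
python3 -m crank '[[[0,0,0.5,0,50],[0,0,0.9,0,50],[0,0,1,0,50],[0,0,1,0,50],[0,0,0.8,0,50],[0,0,0.5,0,50],[0,0,0.3,0,50],[0,0,0.15,0,50]]]'
python3 -m crank '[[[0,0,0,0,50],[0,0,0,0,50],[0,0,0,0,0],[0,0,0,0,0],[0,0,0,0,0],[0,0,0,0,0],[0,0,0,0,0],[0,0,0,0,0]]]'
python3 -m crank '[[[0,0,0,0,0],[0,0,0,0,0],[0,0,0,0,0],[0,0,0,0,0],[0,0,0,0,0],[0,0,0,0,0],[0,0,0,0,0],[0,0,0,0,0]]]'
python3 -c "
from h import *
s=robot.sense();print(s['contact_force'],s['moment'],s['tool_pos'])"
```

```text
clock: 18.38
tool_pos: [0.4033, -0.2967, 0.0922]
eef_rot: [-3.14, 0.002, 0.0]
contact_force: [1.1, 0.3, 0.3]
gripper_width: 0.0501
grasp_force: 0.0
clock: 19.05
tool_pos: [0.404, -0.298, 0.0944]
eef_rot: [3.139, -0.001, 0.0]
contact_force: [-0.8, -1.8, -1.5]
gripper_width: 0.0159
grasp_force: 30.0
clock: 19.72
tool_pos: [0.404, -0.298, 0.0944]
eef_rot: [3.14, -0.001, -0.0]
contact_force: [-0.3, -6.2, -0.7]
gripper_width: 0.0157
grasp_force: 30.0
[-0.29205301 -6.17925508 -0.73444365] [-1.0884633   0.1410761  -0.22525852] [ 0.40395919 -0.29800306  0.0943728 ]
```

```bash
python3 -m crank '[[[0,0.02,0,0,0],[0,0,0,0.6,0],[0,0,0,0.8,0],[0,0,0,0.8,0],[0,0,0,0.8,0],[0,0,0,0.8,0],[0,0,0,0.8,0],[0,0,0,0.2,0]]]'
python3 -c "
from h import *
s=robot.sense();print(s['contact_force'],s['moment'],s['tool_pos'],s['eef_rot'])"
```

```text
clock: 20.38
tool_pos: [0.4041, -0.2976, 0.0943]
eef_rot: [-3.141, -0.0, -0.422]
contact_force: [1.4, 4.4, 5.1]
gripper_width: 0.0158
grasp_force: 30.0
[1.41970867 4.43317511 5.06537151] [ 1.12644863 -0.20806902  0.09693402] [ 0.40409679 -0.29759652  0.09432329] [-3.14081561e+00 -9.77883868e-05 -4.22038781e-01]
```

```bash
python3 -m crank '[[[0,0,0,0.6,0],[0,0,0,0.8,0],[0,0,0,0.8,0],[0,0,0,0.8,0],[0,0,0,0.8,0],[0,0,0,0.8,0],[0,0,0,0.2,0],[0,0,0,0,0]]]'
python3 - <<'E'
from h import *
im,d,s=cap('wrist','w6.png');print(s['contact_force'],s['moment'],s['tool_pos'],s['eef_rot'])
cv2.imwrite('pics/w6b.png',cv2.resize(im[170:350,160:400,::-1],None,fx=3,fy=3,interpolation=2))
E
```

```text
clock: 21.05
tool_pos: [0.4044, -0.2972, 0.0943]
eef_rot: [-3.14, 0.0, -0.837]
contact_force: [3.2, 8.2, 5.8]
gripper_width: 0.0156
grasp_force: 30.0
[3.15237503 8.17537358 5.76561353] [ 1.83148226 -0.74413979  0.06128344] [ 0.40443559 -0.29717185  0.09432517] [-3.13994647e+00  3.06910367e-04 -8.37211092e-01]
```

View pics/w6b.png

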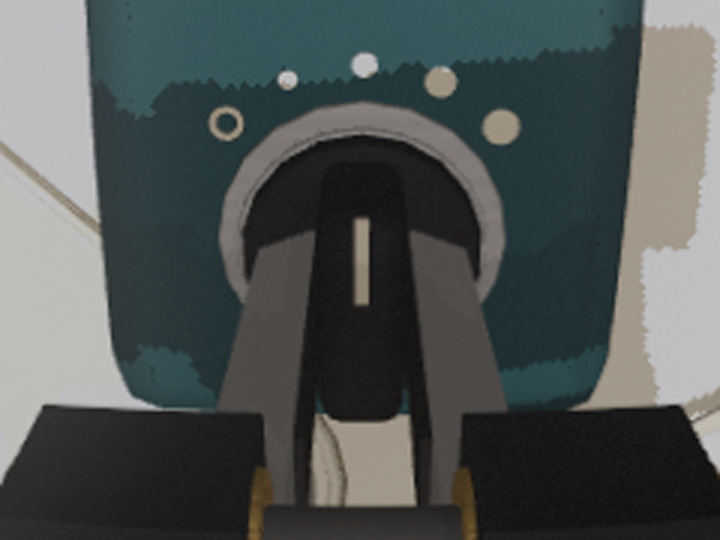

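The crop shows the pointer line at (361,260) aimed at the second dot (363,65), with no slip in the jaws. One more click to go.

```bash
python3 -m crank '[[[0,-0.01,0,0.6,0],[0,0,0,0.8,0],[0,0,0,0.8,0],[0,0,0,0.8,0],[0,0,0,0.8,0],[0,0,0,0.8,0],[0,0,0,0.25,0],[0,0,0,0,0]]]'
python3 -m crank '[[[0,0,0,0,0],[0,0,0,0,0],[0,0,0,0,0],[0,0,0,0,0],[0,0,0,0,0],[0,0,0,0,0],[0,0,0,0,0],[0,0,0,0,0]]]'
python3 - <<'E'
from h import *
im,d,s=cap('wrist','w7.png');print(s['contact_force'],s['moment'],s['tool_pos'],s['eef_rot'])
cv2.imwrite('pics/w7b.png',cv2.resize(im[60:350,110:450,::-1],None,fx=2,fy=2,interpolation=2))
E
```

```text
clock: 21.77
tool_pos: [0.405, -0.2969, 0.0943]
eef_rot: [-3.14, 0.001, -1.261]
contact_force: [5.4, 9.7, 3.3]
gripper_width: 0.0156
grasp_force: 30.0
clock: 22.43
tool_pos: [0.4049, -0.2969, 0.0943]
eef_rot: [-3.14, 0.001, -1.259]
contact_force: [5.0, 9.3, 4.8]
gripper_width: 0.0159
grasp_force: 30.0
[4.99510654 9.30438345 4.79696643] [ 1.85610414 -1.29140334  0.16419044] [ 0.4049495  -0.29689245  0.09433053] [-3.13978428e+00  7.12795134e-04 -1.25886555e+00]
```

View pics/w7b.png

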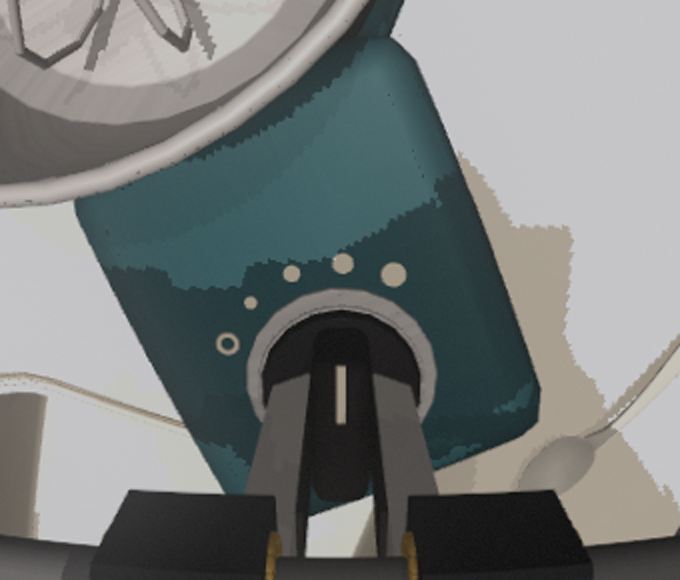

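The pointer (341,395) now aims at the third dot (343,263). The knob is held steady at 1.26 rad and the whisk is still on.

```bash
python3 -c "
from bench import robot
print(robot.job_done())"
```

```text
the job is handed in; nothing more can be done
None
```

The whisk is hung fully down on the spindle and released, and the gripper is holding the speed knob at the third dot; I handed the job in at about 22.5 s of the 61 s allowed.

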